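# Draw the filter plate from under its flap and hold it over the light panel

## Task

The kit drawer of the microscope's filter unit was left open: first push it fully home, then swing up the cover flap beside it until it stands open by itself. Draw the filter plate up out of its slot by its tab and finish while still holding it for inspection: still, upright and over the middle of the flat light panel, its lower edge about 8 cm above the panel and touching nothing but your fingers. Leave the drawer shut, the flap standing open and the other things on the bench where they are.

Things in the scene. Friction and masses are not known exactly. Their poses are not given: they have to be found in the camera images.
- unit: white filter unit of the microscope, fixed, 140 (x) by 230 (y) mm. Origin: centre of its underside; its front faces its own -x, towards the robot. Left part (own y -20 to +115 mm): drawer section, 70 mm high. Right part (y -115 to -20): flap compartment, rim 115 mm high, see well_rim.
- well_rim (a point): centre of the flap compartment's mouth, 115 mm above the bench, at unit (0, -67.5) mm; axes of the unit. Open well 116 (x) by 80 (y) mm inside, walls 12 mm (front, back) and 7.5 mm (sides), floor 22 mm above the bench. Black guides on its side walls, up to 62 mm above the bench, form the upright slot for the plate at own x = -5 mm.
- kit_drawer (a joint): slide of the kit drawer in the left part of the unit, m: 0 = fully home at its stop, up to 0.09 = drawn out towards the unit's -x. It stays where it is left and needs about 3 N to slide.
- drawer_front (a point): centre of the outer face of the drawer's flat grey front, a plate 131 mm wide (y), 58 mm high (z) and 8 mm thick, its lower edge 3.5 mm and its upper edge 61.5 mm above the bench, no projecting handle; same axes as the unit. Push here towards the unit's +x.
- flap (a joint): hinge of the cover flap over the right part, rad: 0 = shut (lying level), 1.57 = upright, 1.9 = leaning back against its stop. The hinge is stiff: it stays where it is left; lifting takes about 2 N at the bar.
- flap_bar (a point): middle of the flap's pull: a round steel bar 10 mm thick, along the unit's y, on two stems 70 mm apart, 36 mm beyond the flap's front edge in the flap's plane, 118.5 mm above the bench when shut. Both sides and below are free: it can be pinched from above across the unit's x and turns in the pads as the flap swings. Axes turn with the flap.
- flap_hinge (a point): a point on the hinge line (along the unit's y) at the far rim, 115.5 mm above the bench, at unit x = 69 mm, y = -67.5 mm. The bar's middle is 174 mm from it. The flap is 138 by 95 by 6 mm. Opening carries the bar up and back over the hinge.
- plate: dark steel filter plate with a glass window, on edge in the slot under the flap: 64 mm wide (its y), 6 thick (x), 60 tall, plus a pull tab on top 26 wide (y), 10 thick (x), 24 tall; 84 mm in all, about 80 g. Origin: middle of its lower edge, 22 mm above the bench in the slot; z up to the tab; axes as the unit's. Play in the slot 1.5 mm (x), 2 mm (y).
- plate_tab (a point): centre of the pull tab, 72 mm above the plate's lower edge (94 mm above the bench in the slot; tab top at 106 mm, 9 mm below the rim).
- panel: flat square light panel, fixed on the bench, 120 by 120 by 12 mm, grey rim and white top, on one side of the unit. Origin: centre of its underside.
- panel_top (a point): centre of the light panel's top face, 12 mm above the bench.
- slide_tray: bystander: shallow aluminium slide tray with three dividers, 120 by 110 by 22 mm, on the other side of the unit from the panel. Origin: centre of its underside.
- oil_bottle: bystander: small amber oil bottle, 32 mm across, 65 mm tall. Origin: centre of its underside.
- stain_jar: bystander: glass jar, 60 mm across, 70 mm tall. Origin: centre of its underside.
- dish: bystander: closed clear dish, 80 mm across, 15 mm tall. Origin: centre of its underside.
- slide_box: bystander: grey slide box, 85 by 50 by 30 mm. Origin: centre of its underside.
Things that resemble listed ones, but are neither listed nor needed, are in the scene too. Of the things that look like the panel, the middle-sized one is meant.

How it is judged:
On the way, in this order (a step that is already met when the one before it is completed fails the run):
1. the kit drawer is pushed fully home (value of joint kit_drawer below 0.005 m), for 0.2 s.
2. the flap stands open (value of joint flap above 1.3 rad), for 0.2 s.
3. the plate is drawn clear of the compartment, in the fingers (height (world z) of plate above 0.12 m and contact force between plate and the fingers above 0.5 N), for 0.2 s.
At the end, for the whole second after the job is handed in: The drawer is home (within 6 mm), the flap stands open (at least 1.2 rad), and the fingers alone hold the plate, still and upright within 15 degrees, its lower edge within 40 mm sideways of the panel's centre and 45 to 130 mm above its top (value of joint kit_drawer below 0.006 m and value of joint flap above 1.2 rad and horizontal distance between plate and panel_top below 0.04 m and z of plate in the frame of panel_top between 0.045 and 0.13 m and angle between plate's own z axis and vertical below 0.26 rad and linear speed of plate below 0.03 m/s and contact force between plate and the fingers above 0.5 N and contact force between plate and panel below 0.1 N and contact force between plate and unit below 0.1 N and contact force between plate and slide_tray below 0.1 N and contact force between plate and oil_bottle below 0.1 N and contact force between plate and stain_jar below 0.1 N and contact force between plate and dish below 0.1 N and contact force between plate and slide_box below 0.1 N); the arm keeps its last pose, push and grip.
It fails at once if another thing on the bench is moved by more than 4 cm or tipped (distance of any of slide_tray, oil_bottle, stain_jar, dish, slide_box from where it was at the start of the episode above 0.04 m or angle between any of slide_tray, oil_bottle, stain_jar, dish, slide_box's own z axis and vertical above 0.5 rad).
It also fails if it takes over 69 s, if anything falls off the work surface, if the arm or the gripper's body presses on something with over 40 N, if the wrist force passes 120 N, or if a joint passes its speed limit or range.

## Robot

A 6-joint arm with a two-finger parallel gripper is mounted at the origin on the work surface. World frame = base frame: x ahead of the robot, y to its left, z up, the work surface at z = 0. Lengths are in m, angles in rad, forces in N, time in s.
With the tool pointing down it reaches from about 0.2 to 0.875 m from the base axis. Payload 3.4 kg.
Tool frame: the origin (TCP) lies between the finger pads; the fingertips stand 25 mm ahead of it and the grasp point (between the pads) lies 6 mm ahead of it (r.nose_length is the z of the fingertips in the tool frame, in m); z points along the fingers, y is the line along which they close (so a half turn about z gives the same grasp; the last joint's range is limited). The gripper opens to 94 mm and grips with 3 to 60 N. Pads are 16 mm wide; open, the fingers measure 119 mm over their backs; the gripper's body (75 mm by 177 mm) begins 78 mm behind the grasp point.
Start: joints at [1.089, 0.276, 1.505, -0, 1.361, -0.121], TCP at [0.203, 0.538, 0.23] pointing down, gripper open.
Joint ranges: [-2.89, 2.89], [-0.75, 2.08], [0.22, 2.7], [-1.18, 4.32], [0.11, 2.71], [-2.7, 2.7]. Speed limits (rad/s): [2.57, 2.57, 3.14, 3.14, 3.14, 3.14].

## Interface

Orientations are given as a unit quaternion [w, x, y, z].
In Python, from plant import r, gripper_to, inverse_kinematics, vision, models, telemetry gives the robot as it stands. Calls block until the motion is done:
- r.move_to(position, orientation): joint-space move of the TCP to a pose.
- r.move_l(position, rot=None, vel=0.15, guard=None): straight line of the TCP; rot=None keeps the orientation; vel is the mean speed in m/s. With guard (N) it stops when the force on the tool has changed by that much, and returns True; else False.
- r.movej(angles): joint-space move.
- gripper_to(opening, f_grip=None): finger opening in m; f_grip is the grip in N (None keeps the last); returns when the fingers have stopped.
- r.hold(seconds).
- inverse_kinematics(position, orientation): joint angles nearest the present ones, or None.
- vision.snapshot(name): name is "scene" or "top"; returns the picture (400x640x3 uint8, red, green, blue); there is no depth.
- vision.get_calibration(name): a dict with "fx", "fy", "cx", "cy" (pixels), "D" ([k1, k2, p1, p2, k3] as OpenCV has them; the pictures are not rectified), "position" and "orientation" of the camera in the world. Camera axes: x right, y down, z forward; pixel columns grow to the right and rows downward; lengths in m; the calibration is good to about 2 mm. A picture is of the moment at which its call begins. get_calibration takes no time and is no camera call.
A pose or a line that the arm cannot do raises r.PlanningError and nothing moves.
- r.sign_off(): hands the job in; it is judged then, once.
Trained networks look in the newest picture that a camera, given by its name, has taken for a name from the list of things; names that differ only in an ending like _2 or _b are one class to them, and where a whole thing is asked for, a point or a joint stands for the part that bears it (a point fixed in the world has none). Each returns a list of dicts, best first, with "score" (0 to 1); they miss things now and then, are a little off and sometimes report something else, mostly with a low value. They report only what shows in the picture. A call takes as long as a camera call. They do not tell look-alikes from the thing itself.
- models.boxes_of(thing, camera): "at" ([x, y, z] in m, in world coordinates, good to about 4 mm: the middle of the surface that is visible of it).
- models.regions_of(thing, camera): "pixels" (400x640 bool, what is visible of it).
- models.mark_of(thing, camera): "at" ([x, y, z] in m, in world coordinates, good to about 4 mm: a listed point, or the origin of a listed thing).
Readings, each from a call of its own:
- telemetry.current_t(): time.
- telemetry.current_joints(): joint angles.
- telemetry.current_dq(): joint speeds.
- telemetry.current_joint_efforts(): joint torques, N m.
- telemetry.current_ee_pos(): TCP position.
- telemetry.current_tool_rot(): TCP orientation.
- telemetry.current_wrist_force(): force on the tool from outside, world axes, zero at the start.
- telemetry.current_torque(): the same for the moment, N m.
- telemetry.current_opening(): finger opening in m.
- telemetry.current_finger_force(): force on a finger pad.
Only numpy, scipy, OpenCV 4.12 (cv2) and the standard library are available. Lean on these libraries where they do the work, as an engineer would, in place of code of your own. Each camera call takes 0.05 s, during which the arm holds its last target. There are 200 camera calls.

## Working session

There is one attempt and no reset: what is moved stays moved. The work goes in short steps, each a Python script; the robot and the scene stay as the last script left them, time stands still between calls to the robot, and variables do not carry over. Pictures are saved under pics/ and viewed, at most 10 in all, crops included, and the job is handed in when it is done.

```bash
mkdir -p pics; ls; python3 - <<'E'
from plant import r, vision, models, telemetry
import cv2, numpy as np
for c in ["scene","top"]:
    im=vision.snapshot(c); cv2.imwrite(f"pics/{c}0.png",im[:,:,::-1])
    k=vision.get_calibration(c); print(c,np.round(k["position"],3),np.round(k["orientation"],3),k["fx"])
    for n in ["unit","well_rim","drawer_front","flap_bar","flap_hinge","panel","panel_top","slide_tray","oil_bottle","stain_jar","dish","slide_box"]:
        print(n,[(np.round(d["at"],3).tolist(),round(d["score"],2)) for d in models.mark_of(n,c)][:4])
print(telemetry.current_t())
E
```

```text
pics
scene [1.224 1.202 1.149] [-0.125  0.226  0.864 -0.432] 508.5142161400181
unit [([0.658, 0.065, -0.0], 0.9)]
well_rim [([0.644, 0.004, 0.11], 0.97)]
drawer_front [([0.54, 0.14, 0.035], 0.63), ([0.475, -0.34, 0.001], 0.41)]
flap_bar [([0.541, 0.02, 0.115], 0.67)]
flap_hinge [([0.712, -0.017, 0.117], 0.65)]
panel [([0.228, -0.437, -0.0], 0.73), ([0.473, -0.338, -0.004], 0.64), ([0.443, -0.508, -0.001], 0.51)]
panel_top [([0.44, -0.502, 0.008], 0.74), ([0.477, -0.338, 0.01], 0.67), ([0.225, -0.432, 0.017], 0.56)]
slide_tray [([0.526, 0.343, 0.002], 0.62)]
oil_bottle [([0.698, 0.309, -0.006], 0.69)]
stain_jar [([0.673, -0.279, -0.001], 0.76)]
dish [([0.359, -0.135, -0.001], 0.59), ([0.657, 0.064, 0.0], 0.35), ([0.477, -0.336, 0.012], 0.24)]
slide_box [([0.564, 0.475, -0.002], 0.57)]
top [ 0.3   -0.018  1.713] [-0.042  0.709 -0.702  0.039] 511.2593827001784
unit [([0.658, 0.066, -0.001], 0.96)]
well_rim [([0.639, 0.002, 0.116], 0.96), ([0.357, -0.137, 0.001], 0.42)]
drawer_front [([0.54, 0.137, 0.032], 0.59)]
flap_bar [([0.538, 0.025, 0.118], 0.92)]
flap_hinge [([0.706, -0.012, 0.117], 0.75)]
panel [([0.227, -0.435, -0.004], 0.95), ([0.479, -0.341, -0.004], 0.78), ([0.435, -0.506, -0.002], 0.69), ([0.537, 0.024, 0.12], 0.54)]
panel_top [([0.472, -0.337, 0.014], 0.88), ([0.229, -0.43, 0.02], 0.81)]
slide_tray [([0.526, 0.347, 0.002], 0.88), ([0.655, 0.069, -0.001], 0.65)]
oil_bottle [([0.696, 0.308, 0.002], 0.41)]
stain_jar [([0.672, -0.289, -0.002], 0.62), ([0.355, -0.136, -0.0], 0.26)]
dish [([0.357, -0.134, -0.0], 0.91)]
slide_box [([0.564, 0.474, -0.001], 0.85)]
1.3
```

View pics/top0.png

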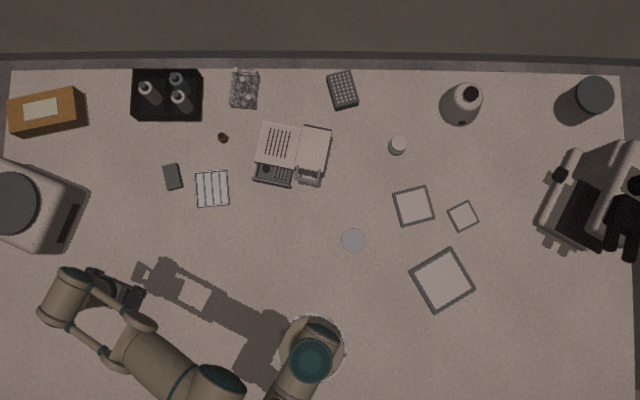

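View pics/scene0.png

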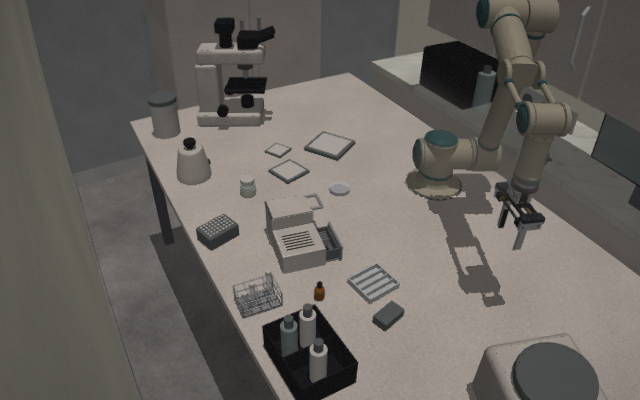

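```bash
cat > h.py <<'E'
from plant import r, gripper_to, inverse_kinematics, vision, models, telemetry
import cv2, numpy as np
from scipy.spatial.transform import Rotation as R
def q(Rm): return R.from_matrix(Rm).as_quat()[[3,0,1,2]]
def topix(P,c):
    k=vision.get_calibration(c); w,x,y,z=k["orientation"]; M=R.from_quat([x,y,z,w]).as_matrix().T
    K=np.array([[k["fx"],0,k["cx"]],[0,k["fy"],k["cy"]],[0,0,1.]])
    return cv2.projectPoints(np.atleast_2d(np.array(P,float)),cv2.Rodrigues(M)[0],-M@np.array(k["position"]),K,np.array(k["D"],float))[0][:,0]
def toplane(uv,c,z):
    k=vision.get_calibration(c); w,x,y,s=k["orientation"]; M=R.from_quat([x,y,s,w]).as_matrix()
    K=np.array([[k["fx"],0,k["cx"]],[0,k["fy"],k["cy"]],[0,0,1.]])
    n=cv2.undistortPoints(np.array(uv,float).reshape(-1,1,2),K,np.array(k["D"],float))[:,0]
    d=np.c_[n,np.ones(len(n))]@M.T; p=np.array(k["position"]); return p+d*((z-p[2])/d[:,2])[:,None]
E
python3 - <<'E'
from h import *
im=vision.snapshot("top")
for d in models.regions_of("panel","top"):
    m=d["pixels"].astype(np.uint8); (cx,cy),(w,h),a=cv2.minAreaRect(cv2.findNonZero(m))
    b=cv2.boxPoints(((cx,cy),(w,h),a)); P=toplane(b,"top",.012)
    print(round(d["score"],2),(round(cx),round(cy)),np.round(toplane([[cx,cy]],"top",.012)[0],3),np.round(np.linalg.norm(np.diff(P,axis=0),axis=1),3), m.sum())
for n in ["unit","flap_bar","drawer_front"]:
  for d in models.regions_of(n,"top")[:2]:
    m=d["pixels"].astype(np.uint8); rc=cv2.minAreaRect(cv2.findNonZero(m)); print(n,round(d["score"],2),rc,m.sum())
x=im[235:400,60:640] if 0 else im
E
```

```text
0.87 (463, 216) [ 0.441 -0.504  0.012] [0.088 0.088 0.087] 631
0.76 (442, 280) [ 0.226 -0.43   0.012] [0.175 0.172 0.174] 2649
0.63 (413, 206) [ 0.473 -0.336  0.012] [0.122 0.122 0.121] 1277
unit 0.72 ((291.3724670410156, 155.10824584960938), (71.36360168457031, 66.65172576904297), 9.86580753326416) 4073
flap_bar 0.56 ((311.16473388671875, 153.75881958007812), (30.37026023864746, 56.7273063659668), 12.52880859375) 1438
drawer_front 0.92 ((272.8117370605469, 174.84706115722656), (39.26441955566406, 19.52374267578125), 12.52880573272705) 708
drawer_front 0.18 ((211.1758575439453, 188.11036682128906), (36.456966400146484, 32.88601303100586), 85.2363510131836) 1174
```

The panel look-alikes in the top view are (463,216) at about 88 mm, (413,206) at about 122 mm and (442,280) at about 174 mm. The middle-sized one at (413,206) matches the 120 mm description, and I'll confirm it in a crop. The unit is at about (291,155), with its drawer open at (273,175) and the flap bar at about (307,180). Next I'll fit the unit's pose and push the drawer.

```bash
cat >> h.py <<'E'
import json,os
def Rz(a): return R.from_euler("z",a).as_matrix()
if os.path.exists("u.json"): ux,uy,ya=json.load(open("u.json"))
def W(x,y,z): return np.r_[np.array([ux,uy])+Rz(ya)[:2,:2]@[x,y],z]
def U(p): return Rz(ya)[:2,:2].T@(np.array(p)[:2]-[ux,uy])
# tool down, closing line along unit x rotated by a
def down(a):
    y=Rz(ya+a)[:,0]; z=np.array([0,0,-1.]); return q(np.c_[np.cross(y,z),y,z])
E
python3 - <<'E'
from h import *
from scipy.optimize import least_squares
L=dict(unit=(0,0),well_rim=(0,-.0675),flap_bar=(-.105,-.0675),flap_hinge=(.069,-.0675))
S=[("unit",.658,.065),("unit",.658,.066),("well_rim",.644,.004),("well_rim",.639,.002),("flap_bar",.541,.02),("flap_bar",.538,.025),("flap_hinge",.712,-.017),("flap_hinge",.706,-.012)]
f=lambda p:np.concatenate([p[:2]+Rz(p[2])[:2,:2]@L[n]-[x,y] for n,x,y in S])
s=least_squares(f,[.658,.065,-.21]); print(s.x,np.round(s.fun.reshape(-1,2)*1000,1)); json.dump(list(s.x),open("u.json","w"))
E
python3 - <<'E'
from h import *
print("drawer",U([.54,.1385]))
im=vision.snapshot("top"); a=im[100:250,230:430].copy(); 
a=cv2.resize(a,None,fx=4,fy=4,interpolation=cv2.INTER_CUBIC)
def dr(P,c):
    p=((topix(P,"top")-[230,100]+.5)*4).astype(int); cv2.polylines(a,[p.reshape(-1,1,2)],True,c,1)
dr([W(x,y,.07) for x,y in [(-.07,-.02),(.07,-.02),(.07,.115),(-.07,.115)]],(255,0,0))
dr([W(x,y,.1185) for x,y in [(-.069,-.115),(.069,-.115),(.069,-.02),(-.069,-.02)]],(0,255,0))
dr([W(-.105,-.0325,.1185),W(-.105,-.1025,.1185)],(0,255,255))
cv2.imwrite("pics/crop1.png",a[:,:,::-1])
for a in (0,np.pi/2,np.pi,-np.pi/2): 
    for P in ((-.16,.0475,.055),(-.105,-.0675,.125),(.069,-.0675,.3),(-.005,-.0675,.11)):
        j=inverse_kinematics(W(*P),down(a)); print(round(a,2),P,None if j is None else np.round(j,2))
E
```

```text
[ 0.65681062  0.06657423 -0.21957154] [[-1.2  1.6]
 [-1.2  0.6]
 [-1.9 -3.3]
 [ 3.1 -1.3]
 [-1.4  3.6]
 [ 1.6 -1.4]
 [-2.5  2.7]
 [ 3.5 -2.3]]
drawer [-0.12967236  0.0447562 ]
0 (-0.16, 0.0475, 0.055) [ 0.15  0.37  1.85 -0.    0.92  0.37]
0 (-0.105, -0.0675, 0.125) [-0.09  0.31  1.74 -0.    1.09  0.13]
0 (0.069, -0.0675, 0.3) [-0.12  0.46  1.04 -0.    1.63  0.1 ]
0 (-0.005, -0.0675, 0.11) [-0.11  0.45  1.54 -0.    1.15  0.11]
1.57 (-0.16, 0.0475, 0.055) [ 0.15  0.37  1.85 -0.    0.92 -1.2 ]
1.57 (-0.105, -0.0675, 0.125) [-0.09  0.31  1.74 -0.    1.09 -1.44]
1.57 (0.069, -0.0675, 0.3) [-0.12  0.46  1.04 -0.    1.63 -1.47]
1.57 (-0.005, -0.0675, 0.11) [-0.11  0.45  1.54 -0.    1.15 -1.46]
3.14 (-0.16, 0.0475, 0.055) None
3.14 (-0.105, -0.0675, 0.125) None
3.14 (0.069, -0.0675, 0.3) None
3.14 (-0.005, -0.0675, 0.11) None
-1.57 (-0.16, 0.0475, 0.055) [ 0.15  0.37  1.85 -0.    0.92  1.94]
-1.57 (-0.105, -0.0675, 0.125) [-0.09  0.31  1.74 -0.    1.09  1.71]
-1.57 (0.069, -0.0675, 0.3) [-0.12  0.46  1.04 -0.    1.63  1.67]
-1.57 (-0.005, -0.0675, 0.11) [-0.11  0.45  1.54 -0.    1.15  1.68]
```

View pics/crop1.png

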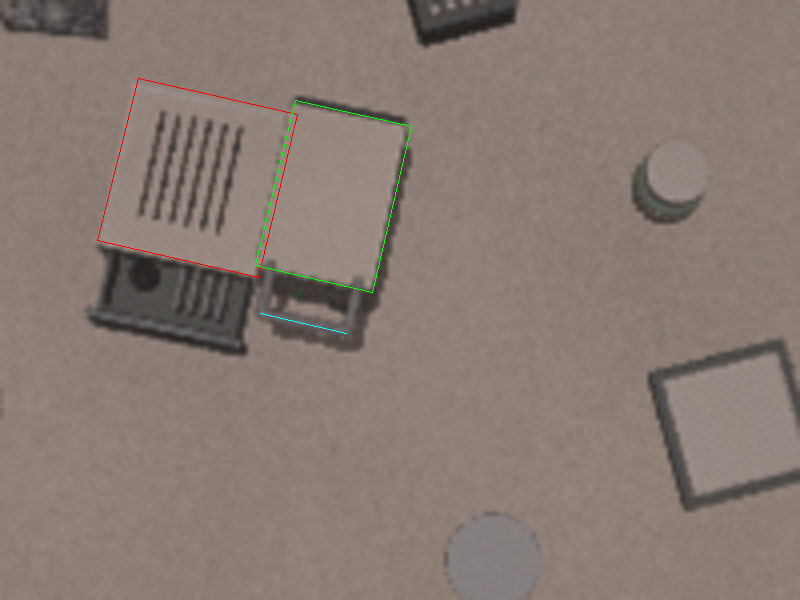

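The overlay agrees with the picture: the drawer section and flap outlines lie on the unit, and the bar runs at crop (262–350, 313–333). The 120 mm panel is at crop right, around (740,430). Now I'll push the drawer.

```bash
python3 - <<'E'
from h import *
gripper_to(0.0,20)
r.move_to(W(-.17,.0455,.2),down(0)); r.move_l(W(-.17,.0455,.055),vel=.2)
g=r.move_l(W(-.045,.0455,.055),vel=.05,guard=18)
p=telemetry.current_ee_pos(); print(g,U(p),np.round(telemetry.current_wrist_force(),1))
r.hold(.3); 
r.move_l(W(-.15,.0455,.055),vel=.2); r.move_l(W(-.15,.0455,.2),vel=.25)
gripper_to(.05)
r.move_to(W(-.105,-.0675,.24),down(0))
im=vision.snapshot("scene"); cv2.imwrite("pics/s2.png",cv2.resize(im[150:300,220:420],None,fx=4,fy=4)[:,:,::-1])
for n in ["drawer_front","flap_bar"]: print(n,[(np.round(d["at"],3).tolist(),U(d["at"]),round(d["score"],2)) for d in models.mark_of(n,"scene")][:2])
vision.snapshot("top")
for n in ["drawer_front"]: print(n,[(np.round(d["at"],3).tolist(),U(d["at"]),round(d["score"],2)) for d in models.mark_of(n,"top")][:2])
print(telemetry.current_t())
E
```

```text
True [-0.09264626  0.04522496] [ 0.1 -0.3 -0.3]
drawer_front [([0.589, 0.128, 0.033], array([-0.07975698,  0.04513749]), 0.37)]
flap_bar [([0.541, 0.022, 0.115], array([-0.10348427, -0.06845791]), 0.69)]
drawer_front [([0.589, 0.126, 0.033], array([-0.0792778 ,  0.04299031]), 0.63), ([0.675, -0.285, 0.002], array([ 0.09434004, -0.33875921]), 0.51)]
10.4167
```

View pics/s2.png

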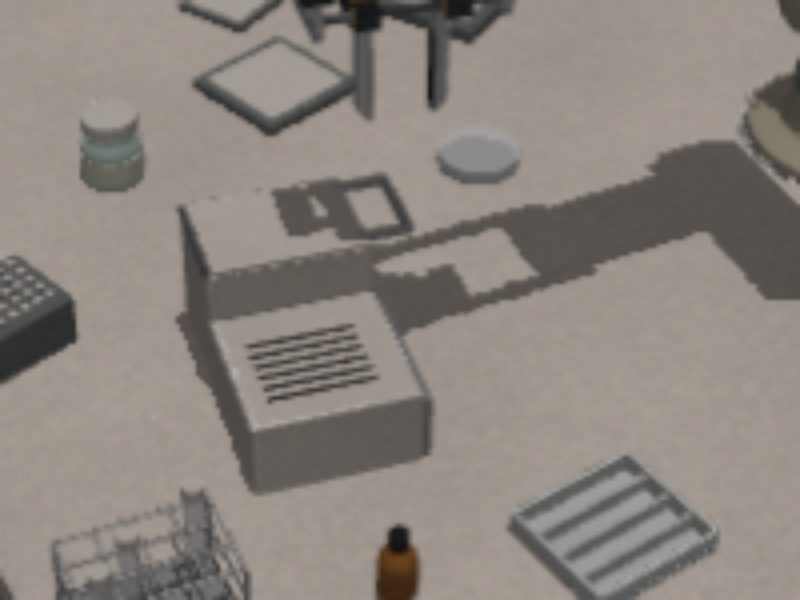

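The drawer is home: its face was measured at unit x ≈ -79 mm, and the front is flush at crop (430,430). Next is the flap.

```bash
python3 - <<'E'
from h import *
gripper_to(.03)
bx=-.1045
g=r.move_l(W(bx,-.0675,.1245),vel=.15,guard=10); print("down",g,np.round(telemetry.current_ee_pos(),4))
gripper_to(.0,15); print("open",telemetry.current_opening(),np.round(telemetry.current_wrist_force(),1))
hx,hz=.069,.1155; dx,dz=bx-hx,.1185-hz; rad=np.hypot(dx,dz); a0=np.arctan2(dz,-dx)
for a in np.linspace(.12,1.5,12):
    g=r.move_l(W(hx-rad*np.cos(a0+a),-.0675,hz+rad*np.sin(a0+a)+.006),vel=.12,guard=40)
    print(round(a,2),g,np.round(telemetry.current_wrist_force(),1),round(telemetry.current_opening(),4))
    if g: break
vision.snapshot("scene"); print([(U(d["at"]),d["at"][2],d["score"]) for d in models.mark_of("flap_bar","scene")][:2],telemetry.current_t())
im=vision.snapshot("scene"); cv2.imwrite("pics/s3.png",cv2.resize(im[130:290,220:420],None,fx=3,fy=3)[:,:,::-1])
E
```

```text
down False [0.5408 0.0234 0.1252]
open 0.009471317038755839 [-1.   1.1  3. ]
0.12 False [0.  0.2 0.9] 0.009
0.25 False [ 0.1 -0.4 -0.4] 0.0097
0.37 False [-1.4  2.2  1.2] 0.0095
0.5 False [-1.9  2.2  1.7] 0.0097
0.62 False [-5.9  3.9  5.1] 0.0093
0.75 False [-6.2  3.9  5.9] 0.0096
0.87 False [-7.2  4.2  9.7] 0.0094
1.0 False [-5.   4.7 10.8] 0.0095
1.12 False [-2.2  3.7 10.3] 0.0092
1.25 False [-1.5  5.4  7.5] 0.0096
1.37 False [1.1 5.7 5.7] 0.0092
1.5 False [1.3 5.2 5.1] 0.0092
[(array([ 0.06296593, -0.06778704]), 0.2868, 0.74)] 16.4083
```

View pics/s3.png

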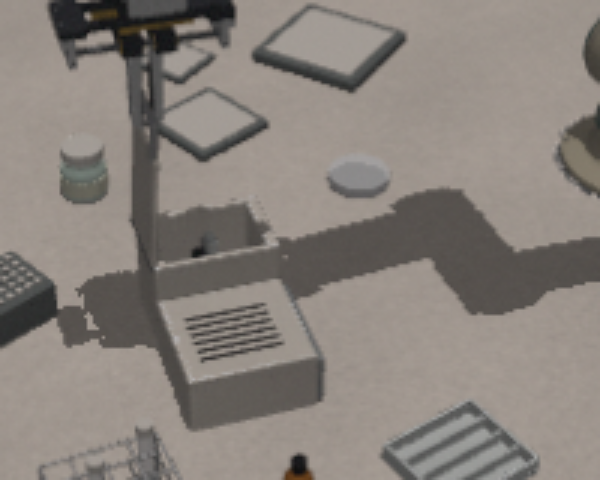

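The flap stands upright at crop (145,190), still in the fingers, and the dark tab shows in the well near (205,245). I'll release the bar, step aside and look for the tab.

```bash
python3 - <<'E'
from h import *
gripper_to(.03,20); p=telemetry.current_ee_pos()
r.move_l(p+[0,0,.07],vel=.2)
r.move_to([.36,.30,.36],down(np.pi/2))
im=vision.snapshot("top"); im2=vision.snapshot("scene")
for c in ("top","scene"):
  for n in ["plate_tab","plate","well_rim","flap_bar"]: print(c,n,[(np.round(d["at"],4).tolist(),np.round(U(d["at"]),4),round(d["score"],2)) for d in models.mark_of(n,c)][:2])
a=im[100:240,240:440]; a=cv2.resize(a,None,fx=4,fy=4,interpolation=cv2.INTER_CUBIC)
def dr(P,c,cl=True):
    p=((topix(P,"top")-[240,100]+.5)*4).astype(int); cv2.polylines(a,[p.reshape(-1,1,2)],cl,c,1)
dr([W(x,y-.0675,.115) for x,y in [(-.058,-.04),(.058,-.04),(.058,.04),(-.058,.04)]],(0,255,0))
dr([W(x-.005,y-.0675,.106) for x,y in [(-.005,-.013),(.005,-.013),(.005,.013),(-.005,.013)]],(255,0,0))
dr([[.473+x,-.337+y,.012] for x,y in [(-.02,0),(.02,0)]],(255,0,0))
cv2.imwrite("pics/crop4.png",a[:,:,::-1]); print(telemetry.current_t())
E
```

```text
top plate_tab [([0.638, 0.0021, 0.093], array([-0.0043, -0.067 ]), 0.49)]
top plate [([0.6373, 0.0046, 0.0234], array([-0.0055, -0.0647]), 0.64)]
top well_rim [([0.6415, -0.0003, 0.1164], array([-0.0004, -0.0686]), 0.71), ([0.6744, -0.2864, -0.0005], array([ 0.094 , -0.3407]), 0.35)]
top flap_bar [([0.7009, -0.0069, 0.2935], array([ 0.059 , -0.0621]), 0.8)]
scene plate_tab [([0.6374, 0.0028, 0.0933], array([-0.0051, -0.0665]), 0.61)]
scene plate []
scene well_rim [([0.6454, 0.0042, 0.108], array([ 0.0024, -0.0634]), 0.91), ([0.4774, -0.3363, 0.0101], array([-0.0874, -0.4323]), 0.36)]
scene flap_bar [([0.7015, -0.0112, 0.2879], array([ 0.0606, -0.0662]), 0.63)]
19.6833
```

View pics/crop4.png

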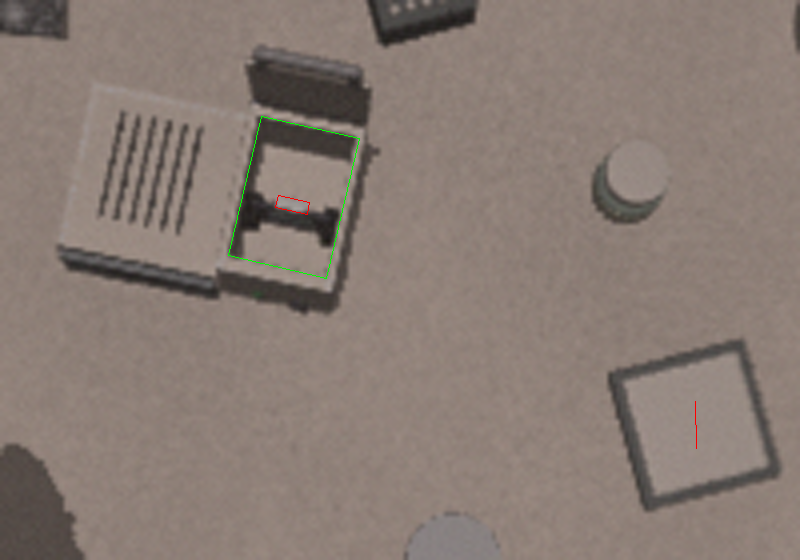

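The overlay (tab at crop (292,204), well outline in green) lies on the picture. The crop also confirms that the panel at (695,425) is the 120 mm one, and the red mark is at its centre. I'll grip the tab across its width, since the gripper body would otherwise come near the flap, and lift the plate.

```bash
python3 - <<'E'
from h import *
gripper_to(.042,20)
X,Y=-.0048,-.067
r.move_to(W(X,Y,.26),down(np.pi/2))
g=r.move_l(W(X,Y,.1105),vel=.1,guard=8); print("down",g,telemetry.current_ee_pos(),np.round(telemetry.current_wrist_force(),1))
if not g:
    gripper_to(0,25); r.hold(.2); print("open",telemetry.current_opening(),telemetry.current_finger_force(),np.round(telemetry.current_wrist_force(),1))
    p=telemetry.current_ee_pos()
    g=r.move_l(W(X,Y,.25),vel=.06,guard=15); print(g,telemetry.current_ee_pos(),np.round(telemetry.current_wrist_force(),1),telemetry.current_opening(),telemetry.current_finger_force())
im=vision.snapshot("scene"); cv2.imwrite("pics/s5.png",cv2.resize(im[100:260,220:420],None,fx=3,fy=3)[:,:,::-1])
for n in ["plate","plate_tab","flap_bar"]: print(n,[(np.round(d["at"],4).tolist(),round(d["score"],2)) for d in models.mark_of(n,"scene")][:2])
print(telemetry.current_t())
E
```

```text
down False [0.6380217  0.00221239 0.11122744] [-0.8 -0.1 -0.7]
open 0.025542573046352195 24.973819255828857 [-0.4 -1.2  2.4]
False [0.63741585 0.00222048 0.2497363 ] [ 0.7 -0.2 -1.5] 0.025991471998195955 24.971593916416168
plate [([0.6377, 0.0003, 0.1609], 0.68)]
plate_tab [([0.6352, 0.0037, 0.2308], 0.65)]
flap_bar [([0.7053, -0.0122, 0.2883], 0.74), ([0.6384, 0.0033, 0.2319], 0.3)]
26.575
```

View pics/s5.png

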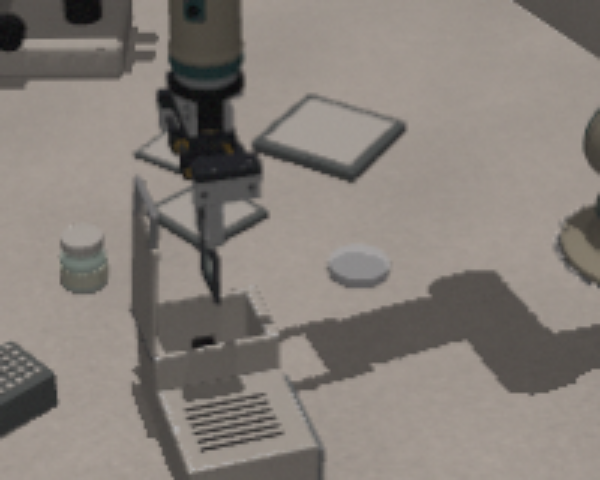

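The plate hangs upright in the fingers at crop (210,275), clear of the well, and the flap stands. Now I'll carry it to the panel.

```bash
python3 - <<'E'
from h import *
r.move_l([.474,-.337,.25],vel=.12); r.move_l([.474,-.337,.181],vel=.06); r.hold(.5)
print(telemetry.current_ee_pos(),telemetry.current_opening(),telemetry.current_finger_force())
for c in ("scene","top"):
  im=vision.snapshot(c)
  for n in ["plate","panel_top","drawer_front","flap_bar"]: print(c,n,[(np.round(d["at"],4).tolist(),np.round(U(d["at"]),3),round(d["score"],2)) for d in models.mark_of(n,c)][:3])
  if c=="scene": cv2.imwrite("pics/s6.png",cv2.resize(im[80:290,180:420],None,fx=2.5,fy=2.5)[:,:,::-1])
print(telemetry.current_t())
E
```

```text
[ 0.47399682 -0.33700124  0.18103188] 0.02600264122515847 24.971643090248108
scene plate [([0.4726, -0.3358, 0.0953], array([-0.092, -0.433]), 0.51)]
scene panel_top [([0.2244, -0.4305, 0.0162], array([-0.314, -0.579]), 0.93), ([0.4409, -0.5033, 0.007], array([-0.087, -0.603]), 0.71), ([0.6572, 0.0648, -0.0019], array([ 0.001, -0.002]), 0.68)]
scene drawer_front [([0.588, 0.1285, 0.035], array([-0.081,  0.045]), 0.4)]
scene flap_bar [([0.703, -0.0099, 0.2852], array([ 0.062, -0.065]), 0.93), ([0.6977, 0.3087, -0.0021], array([-0.013,  0.245]), 0.43)]
top plate [([0.4731, -0.3358, 0.0114], array([-0.092, -0.433]), 0.2)]
top panel_top [([0.2294, -0.4298, 0.0217], array([-0.309, -0.578]), 0.81), ([0.4712, -0.3375, 0.0101], array([-0.093, -0.435]), 0.75)]
top drawer_front [([0.5912, 0.1277, 0.0339], array([-0.077,  0.045]), 0.73)]
top flap_bar [([0.7003, -0.0106, 0.2937], array([ 0.059, -0.066]), 0.88)]
32.1667
```

View pics/s6.png

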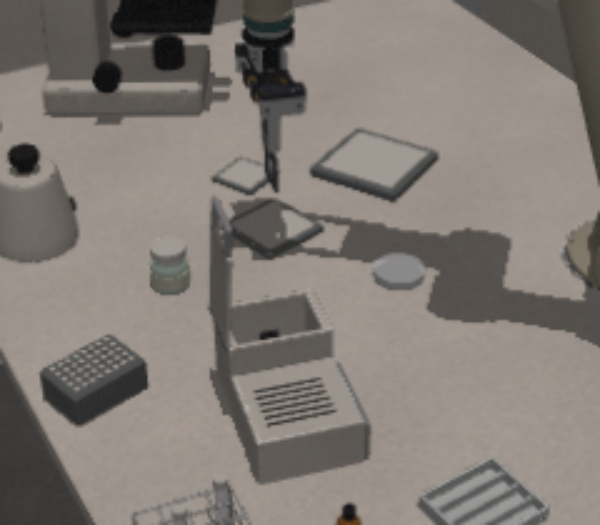

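The plate hangs upright at (272,165), above the middle panel at (272,225). The drawer is shut at about (310,440), the flap stands at (220,260), and the bystanders are untouched.

```bash
python3 - <<'E'
from plant import r
print(r.sign_off())
E
```

```text
the job is handed in; nothing more can be done
None
```

The job is handed in: the drawer is shut, the flap stands open, and the plate is held still and upright about 8 cm above the middle of the 120 mm panel. The bystanders look untouched; the sign-off gave no verdict.

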